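Fetch the radio from under the wire shelf with the reacher

TASK

The two-way radio has slid under the low wire shelf: take the reacher by its grip and trigger, squeeze the trigger to close the jaws on both long sides of the radio, and keep it squeezed while you draw the radio right out past the shelf's open end onto the bare bench. Then lay the reacher back on its mat, flat, same side up, trigger let go, and lay the radio flat and face up in the tray by hand. Drop neither, keep the fingers off the radio while it is under the shelf, and leave the tape roll and the jar where they are.

Things in the scene. Friction and masses are not known exactly. Their poses are not given: they have to be found in the camera images.
- shelf: Low white wire shelf fixed to the bench, 260 (x) by 320 mm (y), 78 mm clear below its wires, top wires at 86 mm, 32 mm apart (see through, not reach through). Origin on the bench under its centre. 10 mm legs at x = +-130, y = +-160. Open end: y = -160; a low rail closes the other sides. A carton and a box stand on its top at y 77 to 155 mm, up to 146 mm high.
- radio: Loose black two-way radio, flat, face (keys, display) up = z. Body 110 (x) by 48 (y) by 32 mm high; 12 mm stub aerial sticks out 39 mm more at the +x end (y = 12, z = 16 mm). Origin: centre of the body's underside. 170 to 340 g. Starts wholly under the shelf, aerial away from the open end, its x within 0.2 rad of the shelf's y.
- reacher: Loose short reacher lying on its side on the mat, 310 mm long, 32 mm high, 290 g, balanced near its grip. x along the shaft to the jaws, z up; origin at its underside below the middle between grip and trigger. Shaft, 14 mm thick, at y = -50 mm; its housing x -38 to 50, y -63 to -37 mm. A heel sticks out behind the grip at y 12 to 32, x -73 to -28 mm.
- reacher_squeeze (a point): Where to take the reacher, at x 0, y -12, z 16 mm in its frame: one finger behind the grey grip (rear face x = -28, free from y -37 to 12), the other ahead of the black trigger bar (front face x = 28 when let go, y -26 to 26, z 3 to 29 mm). 56 mm over both; closing direction = reacher's x.
- trigger (a joint): Trigger travel, m: 0 let go (jaws open) to 0.020. Spring: 7 N at 0, 11 N at 0.020; a light hold at about 52 mm over grip and trigger carries the reacher with jaws open. Jaws meet the radio's sides at about 0.011 (45 mm over both), then each presses with a third of the squeeze beyond the spring: squeeze 40 N or more. Squeezing moves the reacher ahead by half the travel.
- reacher_mouth (a point): Point midway between the open jaw pads, at x 216, y -50, z 17 mm in the reacher's frame. The pads stand 73 mm apart at their roots (x = 193) and 93 mm at their tips (x = 228), z 5 to 29 mm, and swing in level together; best with the radio's middle at reacher x = 234, y = -50 mm, long sides along x.
- reacher_head (a point): Centre of the reacher's head block (x 137 to 163 mm), which carries the jaws, at x 150, y -50, z 15 mm in the reacher's frame.
- jaw_left: The reacher's jaw on its +y side, 80 mm long. Origin on its hinge, at x 150, y -38, z 17 mm in the reacher's frame; its axes as the reacher's when open.
- jaw_right: The reacher's jaw on its -y side, 80 mm long. Origin on its hinge, at x 150, y -62, z 17 mm in the reacher's frame; its axes as the reacher's when open.
- mat: Thin cork mat fixed on the bench, 380 mm (x) by 150 mm (y), 3 mm thick: the place of the reacher, whose middle of the grip and head must both lie over it. Origin at the centre of its underside.
- tray: Open grey plastic tray fixed on the bench, outside 150 mm (x) by 190 mm (y) by 40 mm high, walls and floor 5 mm thick. Origin at the centre of its underside.
- tape: Bystander: loose roll of tape lying flat, 90 mm across, 45 mm high. Origin at the centre of its underside.
- jar: Bystander: loose closed jar standing, 60 mm across, 90 mm high. Origin at the centre of its underside.
There are look-alikes about, which are no part of the job. Leave any purple look-alike of the tray alone.

How it is judged:
By the outcome, as a careful person would: the job done as asked, in the order asked, and still so for the second after the job is handed in, with the robot touching nothing.
It also fails if it takes over 54 s, if anything falls off the work surface, if the arm or the gripper's body presses on something with over 40 N, if the wrist force passes 120 N, or if a joint passes its speed limit or range.

ROBOT

A 6-joint arm with a two-finger parallel gripper is mounted at the origin on the work surface. World frame = base frame: x ahead of the robot, y to its left, z up, the work surface at z = 0. Lengths are in mm, angles in degrees, forces in N, time in s.
With the tool pointing down it reaches from about 300 to 850 mm from the base axis. Payload 4.2 kg.
Tool frame: the origin (TCP) lies on the centre line of the jaws, within the pads' length; the fingertips stand 14 mm ahead of it and the grasp point (between the pads) lies 5 mm behind it; z points along the fingers, y is the line along which they close (so a half turn about z gives the same grasp; the last joint's range is limited). The gripper opens to 91 mm and grips with 3 to 60 N. Pads are 32 mm wide; open, the fingers measure 118 mm over their backs; the gripper's body (76 mm by 178 mm) begins 60 mm behind the grasp point.
Start: joints at [68.468, 18.312, 89.639, -0, 72.044, -1.146], TCP at [200.298, 539.001, 227.976] pointing down, gripper open.
Joint ranges: [-177.97, 177.97], [-48.28, 115.42], [12.27, 149.76], [-77.06, 257.06], [2.81, 150.46], [-146.56, 146.56]. Speed limits (degrees/s): [147.25, 147.25, 180, 180, 180, 180].

INTERFACE

Orientations are given as [roll, pitch, yaw] about the fixed x, y, z axes, in that order (R = Rz(yaw) Ry(pitch) Rx(roll)).
In Python, from workcell import env gives the robot as it stands.
- The arm moves only by the tool arm_command, never from a script. Its argument "motion" is a list of rows, each an object with "offset": the shift along the tool's x, y, z in m, a list of three; "spin": the turn about the tool's z in rad. In form: [{"offset": [tx, ty, tz], "spin": spin}, ...]. A call has 1 to 5 rows; each row shifts and turns the commanded pose from where the row before left it, along the tool's axes as they then stand; what a row does not reach is not made up. A row lasts 1/8 s, in which the tool goes at most 62.5 mm and 10.7 degrees, less where a joint would pass 70% of its speed; a pose out of reach is approached as far as the arm can. A call with a gripper value outside its range is refused whole. "jaw" is the finger opening in m, from 0 to 0.0912, set as the call begins (left out, the last holds). The fingers move at their own pace and stop on an object; "newtons" is the grip in N (left out, the last holds). Time passes only in rows, so rows that do not move let the fingers close. It gives the time, the measured TCP pose, the force, the opening and the grip force at its end, in the units of the state.
- env.state(): the state, without advancing time (a new reading comes with each control period).
- env.grab_frame(name): name is "side" or "top"; returns (picture, depth): 400x640x3 uint8, blue, green, red; 400x640 float32, mm along the optical axis (not along the pixel's ray), 0 where there is no reading.
- env.camera_model(name): a dict with "fx", "fy", "cx", "cy" (pixels), "k1" (the pictures are not rectified: a ray, as slopes to the right and down, at radius r is drawn at 1 + k1 r^2 times it, then the intrinsics apply), "eye" and "rotation" of the camera in the world. Camera axes: x right, y down, z forward; pixel columns grow to the right and rows downward; lengths in mm; the calibration is good to about 2 mm. A picture is of the moment at which its call begins. camera_model takes no time and is no camera call.
- env.job_done(): hands the job in; it is judged then, once.
Trained networks look in the newest picture that a camera, given by its name, has taken for a name from the list of things; names that differ only in an ending like _2 or _b are one class to them, and where a whole thing is asked for, a point or a joint stands for the part that bears it (a point fixed in the world has none). Each returns a list of dicts, best first, with "score" (0 to 1); they miss things now and then, are a little off and sometimes report something else, mostly with a low value. They report only what shows in the picture. A call takes as long as a camera call. They do not tell look-alikes from the thing itself.
- env.boxes_of(camera, target): "bbox" ([left, top, right, bottom] in pixels, round what is visible of it).
- env.pinpoint(camera, target): "location" ([column, row] in pixels: a listed point, or the origin of a listed thing).
The state is a dict: "time_s": time; "qpos": joint angles; "qvel": joint speeds; "effort": joint torques, N m; "ee_pos": TCP position; "ee_rot": TCP orientation; "force": force on the tool from outside, world axes, zero at the start; "torque": the same for the moment, N m; "gripper_width": finger opening in mm; "gripper_force": force on a finger pad.
Only numpy, scipy, OpenCV 4.12 (cv2) and the standard library are available. Lean on these libraries where they do the work, as an engineer would, in place of code of your own. Each camera call takes 0.05 s, during which the arm holds its last target. There are 200 camera calls.

## Working session

There is one attempt and no reset: what is moved stays moved. The work goes in short steps, Python scripts to look and compute and a tool call to move; the robot and the scene stay as the last step left them, time stands still between calls to the robot, and variables do not carry over. Pictures are saved under pics/ and viewed, at most 10 in all, crops included, and the job is handed in when it is done.

Besides the shell and the picture viewer there is one more tool, called after "Request:" by a JSON object that holds its "method" and its "body", one argument or row to a line. arm_command: Moves the arm, as the interface text tells. Its arguments: {"type":"object","properties":{"motion":{"type":"array"},"jaw":{"type":"number"},"newtons":{"type":"number"}},"required":["motion"]}

```bash
ls; mkdir -p pics
cat > h.py <<'E'
import numpy as np, cv2
from workcell import env
def ray(cam,u,v):
    m=env.camera_model(cam); a=np.array([(u-m['cx'])/m['fx'],(v-m['cy'])/m['fy']]); s=a.copy()
    for _ in range(20): s=a/(1+m['k1']*(s@s))
    return np.array(m['eye'],float),np.array(m['rotation'],float).reshape(3,3)@np.array([s[0],s[1],1.])
def atz(cam,u,v,z):
    e,d=ray(cam,u,v); return e+d*(z-e[2])/d[2]
def proj(cam,P):
    m=env.camera_model(cam); R=np.array(m['rotation'],float).reshape(3,3)
    c=R.T@(np.array(P,float)-np.array(m['eye'])); s=c[:2]/c[2]; s=s*(1+m['k1']*(s@s))
    return np.array([m['fx']*s[0]+m['cx'],m['fy']*s[1]+m['cy']])
def cloud(cam,depth):
    m=env.camera_model(cam); h,w=depth.shape
    u,v=np.meshgrid(np.arange(w),np.arange(h)); a=np.stack([(u-m['cx'])/m['fx'],(v-m['cy'])/m['fy']],-1); s=a.copy()
    for _ in range(20): s=a/(1+m['k1']*(s**2).sum(-1,keepdims=True))
    d=np.dstack([s,np.ones((h,w))])*depth[...,None]
    P=d@np.array(m['rotation'],float).reshape(3,3).T+np.array(m['eye']); P[depth<=0]=np.nan
    return P
E
python3 - <<'E'
from h import *
np.set_printoptions(precision=1,suppress=True)
for c in ['top','side']:
    im,d=env.grab_frame(c); cv2.imwrite(f'pics/{c}0.png',im); np.save(f'pics/{c}0.npy',d)
    print(c,env.camera_model(c))
    for t in ['shelf','radio','reacher','reacher_squeeze','reacher_mouth','reacher_head','mat','tray','tape','jar']:
        print(t,[(np.round(r['location']),round(r['score'],2)) for r in env.pinpoint(c,t)[:4]])
print(env.state())
E
```

```text
pics
top {'fx': 411.76000806221435, 'fy': 411.76000806221435, 'cx': 318.0750131638109, 'cy': 199.54019184004224, 'k1': -0.08324159931881861, 'eye': array([ 444.3,  -75.2, 1314.1]), 'rotation': array([-176.4,    1.3,  -89.4])}
shelf [(array([185., 204.]), 0.71), (array([458., 200.]), 0.71)]
radio [(array([195., 199.]), 0.94)]
reacher [(array([405., 216.]), 0.71)]
reacher_squeeze [(array([406., 210.]), 0.85)]
reacher_mouth [(array([412., 144.]), 0.96)]
reacher_head [(array([413., 166.]), 0.65)]
mat [(array([410., 174.]), 0.76)]
tray [(array([338., 152.]), 0.92), (array([432., 294.]), 0.76), (array([260., 120.]), 0.41)]
tape [(array([262., 121.]), 0.6), (array([411., 144.]), 0.26)]
jar [(array([458., 197.]), 0.93)]
side {'fx': 461.8714350926338, 'fy': 461.8714350926338, 'cx': 323.3040758597231, 'cy': 201.76536878458813, 'k1': -0.13314647057129153, 'eye': array([  418.9, -1049.9,  1174.6]), 'rotation': array([-139.4,   -0.7,   -4. ])}
shelf [(array([318., 117.]), 0.79), (array([323., 122.]), 0.27)]
radio [(array([318., 125.]), 0.71)]
reacher [(array([321., 271.]), 0.82)]
reacher_squeeze [(array([323., 271.]), 0.72)]
reacher_mouth [(array([395., 272.]), 0.71)]
reacher_head [(array([376., 275.]), 0.81)]
mat [(array([359., 271.]), 0.65)]
tray [(array([237., 305.]), 0.93), (array([382., 213.]), 0.86)]
tape [(array([394., 160.]), 0.94)]
jar [(array([344., 323.]), 0.93)]
{'time_s': 1.1, 'qpos': array([68.5, 18.3, 89.6, -0. , 72. , -1.1]), 'qvel': array([-0. , -0. ,  0. , -0.1,  0. , -0. ]), 'effort': array([  0. , -41.2, -23.2,   0.1,   0. ,   0. ]), 'ee_pos': array([200.3, 539. , 228. ]), 'ee_rot': array([180. ,   0. , 159.6]), 'force': array([ 0.2, -0.5,  0.5]), 'torque': array([-0.,  0.,  0.]), 'gripper_force': 0.0, 'gripper_width': 91.18143288040262}
```

View pics/top0.png

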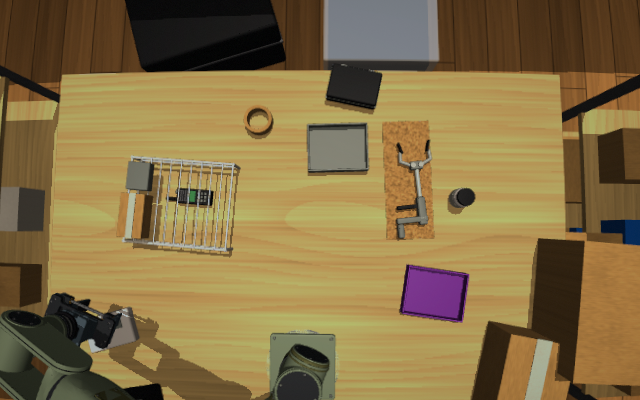

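View pics/side0.png

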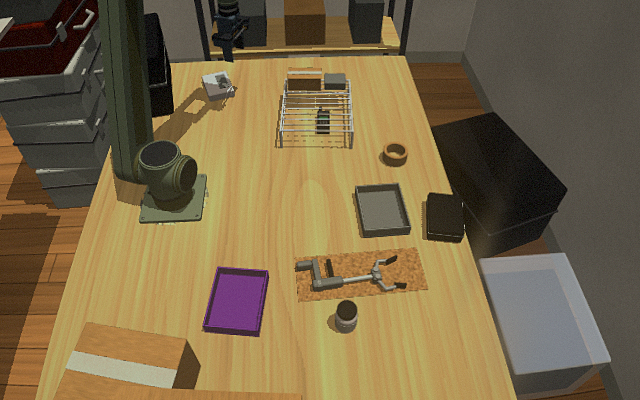

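The top view shows the shelf at (185,205) with the radio at (195,198) and its aerial to the left, away from the open end, which is on the right. The reacher is on its mat (grip 405,212, jaws up at 413,150), with the grey tray at (338,150), the purple look-alike at (435,293), the jar at (461,198) and the tape at (258,120).

Things that could be mistaken for a target:
- **Radio:** the radio under the shelf (195,198), the black box (355,87) and a device near the arm (120,325). I choose (195,198), which has keys and an aerial and is under the shelf.
- **Tray:** grey (338,150) or purple (435,293). I choose grey.

```bash
sed -i "s/np.array(m\['rotation'\],float).reshape(3,3)/RR(m)/" h.py; sed -i "2a from scipy.spatial.transform import Rotation\ndef RR(m): return Rotation.from_euler('xyz',m['rotation'],degrees=True).as_matrix()" h.py
python3 - <<'E'
from h import *
np.set_printoptions(precision=1,suppress=True)
for n,z,t,s in [('radio',0,(195,199),(318,125)),('squeeze',19,(406,210),(323,271)),('mouth',20,(412,144),(395,272)),('head',18,(413,166),(376,275)),('mat',0,(410,174),(359,271)),('tray',0,(338,152),(382,213)),('shelf',0,(185,204),(318,117)),('tape',0,(262,121),(394,160)),('jar',0,(458,197),(344,323))]:
    print(n,atz('top',*t,z),atz('side',*s,z))
im=cv2.imread('pics/top0.png'); d=np.load('pics/top0.npy'); P=cloud('top',d)
print('bench z',P[300,250],'jar top',P[197,461],'radio px',P[198,205],P[198,200])
# radio mask: dark pixels under shelf, height 25..40
g=im.max(2); m=np.zeros_like(g); m[180:215,165:225]=1
M=(m>0)&(P[...,2]>22)&(P[...,2]<42); pts=P[M][:,:2]; print(len(pts),pts.min(0),pts.max(0),cv2.minAreaRect(pts.astype(np.float32)))
a=cv2.resize(im[100:270,110:250],None,fx=4,fy=3.5,interpolation=cv2.INTER_CUBIC)[:, :]
a=cv2.resize(im[150:260,110:250],(420,330),interpolation=cv2.INTER_CUBIC); b=cv2.resize(im[115:245,375:480],(266,330),interpolation=cv2.INTER_CUBIC)
cv2.imwrite('pics/crop1.png',np.hstack([a,b]))
E
```

```text
radio [525.4 354.    0. ] [511.4 350.    0. ]
squeeze [ 495.1 -322.8   19. ] [ 483.2 -329.3   19. ]
mouth [ 705.1 -343.    20. ] [ 693.8 -347.4   20. ]
head [ 634.9 -345.9   18. ] [ 636.8 -352.5   18. ]
mat [ 611.5 -339.8    0. ] [ 591.4 -324.3    0. ]
tray [ 681.  -108.2    0. ] [ 693.9 -107.     0. ]
shelf [508.8 386.7   0. ] [514.5 399.4   0. ]
tape [782.2 140.    0. ] [776.5 138.4   0. ]
jar [ 538.8 -494.3    0. ] [ 530.2 -489.4    0. ]
bench z [205.2 167.6   3.6] jar top [ 532.5 -475.    89.1] radio px [526.7 310.6  34.3] [526.6 327.1  33.2]
455 [507.6 293.9] [558.4 441.2] ((534.3519287109375, 367.2110290527344), (145.89112854003906, 48.25021743774414), 85.70565795898438)
```

View pics/crop1.png

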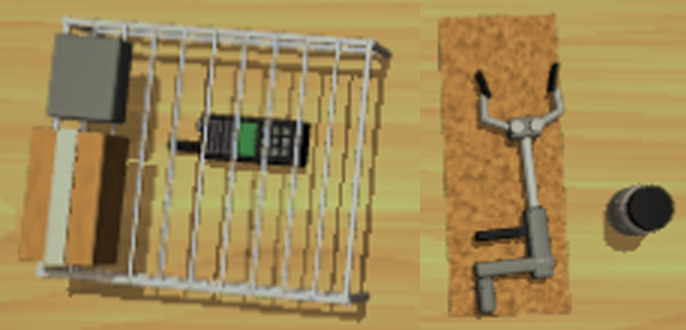

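The crop confirms both choices: the radio under the wires has keys and a display and its aerial points deep, and the reacher lies on the cork mat with its grip at the lower left. Next I'll fit precise poses from depth.

```bash
cat > fit.py <<'E'
from h import *
from scipy.optimize import differential_evolution
np.set_printoptions(precision=2,suppress=True)
REACH=[(-38,50,-63,-37,26),(50,137,-57,-43,24),(-28,-8,-37,12,30),(18,28,-26,26,29),(-73,-28,12,32,30),(137,163,-66,-34,28)]
RADIO=[(-55,55,-24,24,32),(55,94,6,18,22)]
def fit(cam,d,rects,c,yaw,zb,zth,zhi,rng=25):
    P=cloud(cam,d); x0,y0=c[0],c[1]
    near=(abs(P[...,0]-x0)<170)&(abs(P[...,1]-y0)<170)&(P[...,2]<zhi)
    v,u=np.nonzero(near); lab=(P[v,u,2]>zth)
    m=env.camera_model(cam); D=P[v,u]-np.array(m['eye'])
    def model(p):
        q=p[2]; X=np.zeros(len(u),bool)
        for a,b,e,f,h in rects:
            k=(zb+h-m['eye'][2])/D[:,2]; dx=m['eye'][0]+k*D[:,0]-p[0]; dy=m['eye'][1]+k*D[:,1]-p[1]
            lx=np.cos(q)*dx+np.sin(q)*dy; ly=-np.sin(q)*dx+np.cos(q)*dy
            X|=(lx>a)&(lx<b)&(ly>e)&(ly<f)
        return X
    def cost(p):
        X=model(p); return -(X&lab).sum()/max(1,(X|lab).sum())
    R=[differential_evolution(cost,[(x0-rng,x0+rng),(y0-rng,y0+rng),(yaw-.3,yaw+.3)],seed=s,popsize=20,maxiter=80,tol=1e-9) for s in range(3)]
    r=np.array([i.x for i in R]); return r.mean(0),r.std(0),R[0].fun
E
cat > f1.py <<'E'
from fit import *
for cam in ['top','side']:
    d=np.load(f'pics/{cam}0.npy')
    print(cam,'radio',*fit(cam,d,RADIO,(528,360),np.pi/2,0,16,60))
    print(cam,'reacher',*fit(cam,d,REACH,(492,-312),0,3,14,50))
P=cloud('top',np.load('pics/top0.npy')); 
def rect(M,name):
    pts=P[M][:,:2].astype(np.float32); print(name,len(pts),cv2.minAreaRect(pts),pts.min(0),pts.max(0))
V,U=np.mgrid[:400,:640]; z=P[...,2]
rect((z>30)&(z<55)&(U>295)&(U<380)&(V>112)&(V<182),'tray')
rect((z>78)&(z<95)&(U>115)&(U<245)&(V>150)&(V<262),'shelf wires')
rect((z>35)&(z<60)&(U>235)&(U<285)&(V>95)&(V<145),'tape')
rect((z>80)&(U>440)&(U<485)&(V>180)&(V<220),'jar')
im=cv2.imread('pics/top0.png'); hsv=cv2.cvtColor(im,cv2.COLOR_BGR2HSV).astype(int)
g=im[...,2].astype(int)
print('mat corners',[atz('top',u,v,3)[:2] for u,v in [(383,122),(429,121),(386,240),(434,239)]])
Pn=P.copy(); print('bench/mat z',np.nanmedian(z[300:320,200:260]),np.nanmedian(z[190:230,388:394]), P[330,120])
E
python3 f1.py
```

```text
top radio [532.03 345.5    1.5 ] [0.03 0.   0.  ] -0.6201859229747676
top reacher [ 482.57 -319.51    0.12] [0.02 0.15 0.  ] -0.638758231420508
side radio [530.75 341.7    1.5 ] [0.05 0.08 0.  ] -0.5702702702702702
side reacher [ 479.86 -327.52    0.11] [0.   0.05 0.  ] -0.5778517901748543
tray 406 ((692.6084594726562, -105.24186706542969), (151.69113159179688, 187.8139190673828), 2.055727481842041) [ 614.41 -198.13] [771.4   -9.07]
shelf wires 1596 ((509.6508483886719, 381.37310791015625), (328.8103332519531, 270.63836669921875), 85.66729736328125) [364.26 207.84] [652.57 555.16]
tape 302 ((779.214599609375, 147.51812744140625), (88.2228012084961, 85.1716537475586), 45.85040283203125) [735.28 103.71] [822.73 190.65]
jar 266 ((534.2808837890625, -490.4231872558594), (51.53205490112305, 53.05237579345703), 2.8086302280426025) [ 508.36 -517.2 ] [ 559.65 -463.82]
mat corners [array([ 779.81, -253.19]), array([ 784.77, -402.67]), array([ 400.03, -262.17]), array([ 404.23, -415.04])]
bench/mat z 0.48948958884204785 3.990243445655551 [104.36 578.88  35.34]
```

```bash
cat > ov.py <<'E'
from fit import *
def draw(im,cam,rects,p,zb,sc,off,col):
    for a,b,e,f,h in rects:
        q=[]
        for x,y in [(a,e),(b,e),(b,f),(a,f)]:
            X=p[0]+np.cos(p[2])*x-np.sin(p[2])*y; Y=p[1]+np.sin(p[2])*x+np.cos(p[2])*y
            q.append((proj(cam,(X,Y,zb+h))-off+.5)*sc)
        cv2.polylines(im,[np.int32(q)],True,col,1)
def panel(cam,im,c,r,sc,rects,p,zb):
    u,v=np.int32(c)-r; a=cv2.resize(im[v:v+2*r,u:u+2*r],None,fx=sc,fy=sc,interpolation=cv2.INTER_NEAREST)
    draw(a,cam,rects,p,zb,sc,np.array([u,v]),(0,0,255)); return a
E
python3 - <<'E'
from ov import *
t=cv2.imread('pics/top0.png'); s=cv2.imread('pics/side0.png')
R=(482.6,-319.5,.12); D=(532,345.5,1.5)
A=np.hstack([panel('top',t,(408,185),50,4,REACH,R,3),panel('side',s,(340,272),50,4,REACH,R,3)])
B=np.hstack([panel('top',t,(195,198),20,10,RADIO,D,0),panel('side',s,(320,120),20,10,RADIO,D,0)])
cv2.imwrite('pics/ov1.png',np.vstack([A,B])[:800,:])
print(A.shape,B.shape)
cv2.imwrite('pics/ov1.png',np.hstack([A[:,:],cv2.resize(B,(0,0),fx=.5,fy=.5)[:400] if 0 else np.zeros((400,0,3),np.uint8)]))
C=cv2.resize(np.vstack([B[:, :400],B[:,400:]]),(200,400)) 
cv2.imwrite('pics/ov1.png',np.hstack([A,]) if 0 else np.vstack([A,np.zeros((0,800,3),np.uint8)]) )
cv2.imwrite('pics/ov1.png',np.vstack([A,cv2.resize(B,(400,200))[:, :400].repeat(2,1)]))
E
```

```text
(400, 800, 3) (400, 800, 3)
```

View pics/ov1.png

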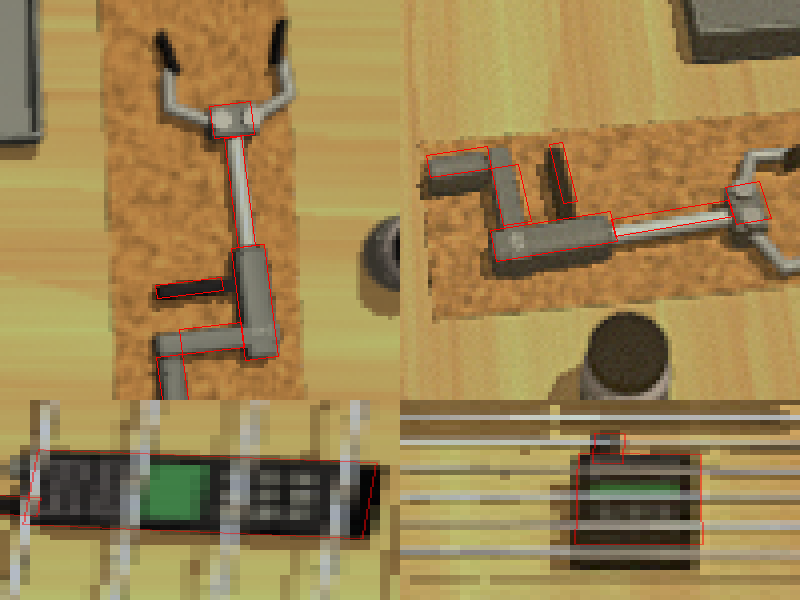

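The overlay fits in both views to within about 1 px (3 mm): reacher origin at (482,-321) yaw 0.12, radio at (531.5,345) yaw 1.50. The shelf is parallel to the radio, with its open end at y≈222. Next I'll plan the moves.

```bash
cat > plan.py <<'E'
import sys
from h import *
np.set_printoptions(precision=1,suppress=True)
# usage: plan.py x y z [yaw] : tool-axis deltas (spin first, then shift)
s=env.state(); p=np.array(s['ee_pos']); e=s['ee_rot']; a=[float(v) for v in sys.argv[1:]]
print('t',round(s['time_s'],2),'pos',p,'rot',e,'w',round(s['gripper_width'],1),'gf',round(s['gripper_force'],1),'F',s['force'])
if a:
    psi=a[3] if len(a)>3 else e[2]; d=np.array(a[:3])-p
    R=Rotation.from_euler('xyz',[180,0,psi],degrees=True).as_matrix(); o=R.T@d/1000
    print('spin',round(np.radians((e[2]-psi+180)%360-180),3),'offset total m',np.round(o,4),'rows>=',np.linalg.norm(o)/.06)
E
python3 plan.py 484 -333 110 96.9
```

```text
t 1.1 pos [200.3 539.  228. ] rot [180.    0.  159.6] w 91.2 gf 0.0 F [ 0.2 -0.5  0.5]
spin 1.095 offset total m [-0.9  0.2  0.1] rows>= 15.409058170962311
```

Request:
{"method": "arm_command", "body": {
  "motion": [
    {"offset": [0, 0, 0], "spin": 0.182},
    {"offset": [0, 0, 0], "spin": 0.182},
    {"offset": [0, 0, 0], "spin": 0.182},
    {"offset": [0, 0, 0], "spin": 0.182},
    {"offset": [0, 0, 0], "spin": 0.182}
  ]
}}

```text
time_s: 1.72
ee_pos: [200.3, 539.0, 228.0]
ee_rot: [180.0, -0.0, 107.1]
force: [0.0, 0.3, -0.2]
gripper_width: 91.6
gripper_force: 0.0
```

```bash
sed -i "s/print('spin'/np.set_printoptions(precision=4,suppress=True); print('spin'/" plan.py
python3 - <<'E'
from workcell import env
print(env.state()['ee_rot'])
E
```

```text
[ 1.79995386e+02 -4.22761834e-03  1.07132665e+02]
```

Request:
{"method": "arm_command", "body": {
  "motion": [
    {"offset": [0, 0, 0], "spin": 0.178},
    {"offset": [-0.05, 0.01, 0], "spin": 0},
    {"offset": [-0.05, 0.01, 0], "spin": 0},
    {"offset": [-0.05, 0.01, 0], "spin": 0},
    {"offset": [-0.05, 0.01, 0], "spin": 0}
  ]
}}

```text
time_s: 2.35
ee_pos: [265.6, 344.2, 228.1]
ee_rot: [180.0, -0.0, 97.3]
force: [1.4, -0.3, -0.2]
gripper_width: 90.8
gripper_force: 0.0
```

Request:
{"method": "arm_command", "body": {
  "motion": [
    {"offset": [-0.05, 0.01, 0], "spin": 0},
    {"offset": [-0.05, 0.01, 0], "spin": 0},
    {"offset": [-0.05, 0.01, 0], "spin": 0},
    {"offset": [-0.05, 0.01, 0], "spin": 0},
    {"offset": [-0.05, 0.01, 0], "spin": 0}
  ]
}}

```text
time_s: 2.98
ee_pos: [346.9, 102.5, 228.3]
ee_rot: [179.9, -0.0, 97.3]
force: [0.7, -0.4, 0.7]
gripper_width: 91.6
gripper_force: 0.0
```

Request:
{"method": "arm_command", "body": {
  "motion": [
    {"offset": [-0.05, 0.01, 0.01], "spin": 0},
    {"offset": [-0.05, 0.01, 0.02], "spin": 0},
    {"offset": [-0.05, 0.01, 0.02], "spin": 0},
    {"offset": [-0.05, 0.01, 0.02], "spin": 0},
    {"offset": [-0.05, 0.01, 0.02], "spin": 0}
  ]
}}

```text
time_s: 3.6
ee_pos: [428.3, -139.5, 137.5]
ee_rot: [179.9, 0.0, 97.2]
force: [0.6, -0.2, 1.0]
gripper_width: 91.1
gripper_force: 0.0
```

```bash
python3 plan.py 484 -333 20 96.9
```

```text
t 3.6 pos [ 428.3 -139.5  137.5] rot [179.9   0.   97.2] w 91.1 gf 0.0 F [ 0.6 -0.2  1. ]
spin 0.006 offset total m [-0.1988  0.032   0.1175] rows>= 3.8862895275469596
```

Request:
{"method": "arm_command", "body": {
  "motion": [
    {"offset": [-0.05, 0.008, 0.012], "spin": 0},
    {"offset": [-0.05, 0.008, 0.012], "spin": 0},
    {"offset": [-0.05, 0.008, 0.012], "spin": 0},
    {"offset": [-0.05, 0.008, 0.012], "spin": 0.006},
    {"offset": [0, 0, 0], "spin": 0}
  ]
}}

```text
time_s: 4.22
ee_pos: [485.4, -334.9, 88.6]
ee_rot: [-180.0, 0.0, 96.8]
force: [-0.3, 0.9, -0.1]
gripper_width: 91.1
gripper_force: 0.0
```

```bash
python3 plan.py 484 -334 20 96.9
python3 - <<'E'
from ov import *
im,d=env.grab_frame('side'); np.save('pics/side1.npy',d)
t,_=env.grab_frame('top')
R=(482.6,-321,.12)
cv2.imwrite('pics/a2.png',np.hstack([panel('side',im,(320,262),45,4,REACH,R,3),panel('top',t,(408,195),45,4,REACH,R,3)]))
E
```

```text
t 4.22 pos [ 485.4 -334.9   88.6] rot [-180.     0.    96.8] w 91.1 gf 0.0 F [-0.3  0.9 -0.1]
spin -0.003 offset total m [ 0.0011 -0.0013  0.0686] rows>= 1.1443995459379332
```

View pics/a2.png

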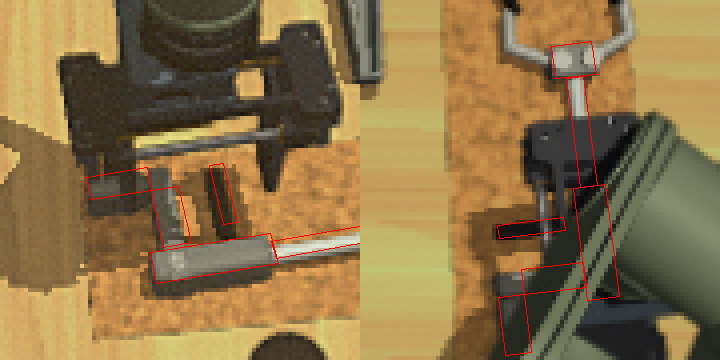

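The gripper is over the grip, with its fingers straddling grip and trigger, and the overlay still fits. I'll descend and take a light hold.

Request:
{"method": "arm_command", "body": {
  "motion": [
    {"offset": [0, 0, 0.02], "spin": 0},
    {"offset": [0, 0, 0.02], "spin": 0},
    {"offset": [0, 0, 0.016], "spin": 0},
    {"offset": [0, 0, 0.012], "spin": 0},
    {"offset": [0, 0, 0], "spin": 0}
  ]
}}

```text
time_s: 4.95
ee_pos: [484.5, -331.3, 21.3]
ee_rot: [-179.9, -0.1, 97.0]
force: [0.1, -0.8, 0.4]
gripper_width: 91.3
gripper_force: 0.0
```

Request:
{"method": "arm_command", "body": {
  "motion": [
    {"offset": [0, 0, 0], "spin": 0},
    {"offset": [0, 0, 0], "spin": 0},
    {"offset": [0, 0, 0], "spin": 0},
    {"offset": [0, 0, 0], "spin": 0},
    {"offset": [0, 0, 0], "spin": 0}
  ],
  "jaw": 0.052,
  "newtons": 20
}}

```text
time_s: 5.58
ee_pos: [483.8, -331.9, 22.2]
ee_rot: [-179.9, -0.0, 97.0]
force: [-4.8, -1.2, 4.9]
gripper_width: 52.1
gripper_force: 10.3
```

Request:
{"method": "arm_command", "body": {
  "motion": [
    {"offset": [0, 0, -0.005], "spin": 0},
    {"offset": [0, 0, -0.01], "spin": 0},
    {"offset": [0, 0, -0.015], "spin": 0},
    {"offset": [0, 0, -0.015], "spin": 0},
    {"offset": [0, 0, -0.015], "spin": 0}
  ]
}}

```text
time_s: 6.2
ee_pos: [485.2, -332.0, 83.4]
ee_rot: [179.9, 0.0, 96.9]
force: [-0.0, -0.2, -3.2]
gripper_width: 52.0
gripper_force: 7.8
```

Request:
{"method": "arm_command", "body": {
  "motion": [
    {"offset": [0, 0, -0.015], "spin": 0},
    {"offset": [0, 0, -0.015], "spin": 0},
    {"offset": [0, 0, -0.015], "spin": 0},
    {"offset": [0, 0, 0], "spin": 0},
    {"offset": [0, 0, 0], "spin": 0}
  ]
}}

```text
time_s: 6.82
ee_pos: [484.6, -331.7, 126.5]
ee_rot: [-180.0, -0.0, 96.9]
force: [-0.7, -0.3, -2.8]
gripper_width: 52.0
gripper_force: 7.8
```

```bash
python3 plan.py 476.6 40 122 176
python3 - <<'E'
from h import *
np.set_printoptions(precision=1,suppress=True)
for c in ['side','top']:
    im,d=env.grab_frame(c); P=cloud(c,d)
    for t in ['reacher_mouth','reacher_head','reacher_squeeze']:
        for r in env.pinpoint(c,t)[:1]:
            u,v=np.round(r['location']).astype(int); z=P[v-3:v+4,u-3:u+4]
            print(c,t,r['score'],u,v,P[v,u],np.nanmax(z[...,2]))
    V=(P[...,2]>60)&(P[...,0]>590)&(P[...,0]<760)&(P[...,1]<-250)&(P[...,1]>-430)
    q=P[V]
    for x in range(590,760,20):
        w=q[(q[:,0]>x)&(q[:,0]<x+20)]
        if len(w): print(x,len(w),np.percentile(w[:,2],90),w[:,1].min(),w[:,1].max())
E
```

```text
t 6.83 pos [ 484.6 -331.7  126.5] rot [-180.    -0.    96.9] w 52.0 gf 7.8 F [-0.7 -0.3 -2.8]
spin -1.38 offset total m [0.0339 0.3703 0.0045] rows>= 6.197089165244997
side reacher_mouth 0.82 403 252 [ 735.1 -266.4    1.7] 7.554330288008032
side reacher_head 0.63 379 255 [ 630.9 -364.   139.8] 147.56492474741935
side reacher_squeeze 0.84 328 251 [ 504.8 -245.1   -2.1] 140.78050584203993
590 38 134.2556599794275 -367.64011097429784 -352.95451754617284
610 67 138.36956856534434 -373.85374867119003 -339.8371726911339
630 148 144.37058037657314 -388.7213795945446 -306.8851065860896
650 80 133.00008270097982 -402.4941017233281 -302.1861746082417
670 73 135.155343197629 -400.5188038786756 -305.9571006266939
690 90 138.27681404705427 -394.54979157540924 -301.2132736808277
710 36 137.87348791331794 -391.19587325859743 -303.35277840899937
top reacher_mouth 0.95 420 133 [ 745.8 -373.7   -1. ] 10.304793848212512
top reacher_head 0.76 420 160 [ 633.8 -339.8  144.4] 147.2035307798435
top reacher_squeeze 0.63 417 209 [ 479.6 -259.1  470.8] 521.5403074901503
590 32 132.54793202312266 -363.63355441405974 -349.71519438727705
610 54 135.7574516925192 -368.02973272577935 -333.453035042852
630 127 144.2329435588088 -378.0282217995581 -309.9113453184833
650 88 134.31805028566583 -399.38526785520196 -298.7754363342079
670 62 134.476629167471 -399.6380480409389 -300.4771061572638
690 55 138.6122258285414 -391.58185671875356 -300.9577343172788
710 25 136.77060010719453 -387.02747840177017 -298.4224202139669
```

Request:
{"method": "arm_command", "body": {
  "motion": [
    {"offset": [0, 0, 0], "spin": -0.08},
    {"offset": [0, 0, 0], "spin": -0.13},
    {"offset": [0, 0, 0], "spin": -0.14},
    {"offset": [0, 0, 0], "spin": -0.14},
    {"offset": [0, 0, 0], "spin": -0.14}
  ]
}}

```text
time_s: 7.85
ee_pos: [484.9, -332.0, 126.8]
ee_rot: [180.0, -0.0, 133.3]
force: [-0.5, 0.3, -2.0]
gripper_width: 52.5
gripper_force: 7.8
```

Request:
{"method": "arm_command", "body": {
  "motion": [
    {"offset": [0, 0, 0], "spin": -0.14},
    {"offset": [0, 0, 0], "spin": -0.14},
    {"offset": [0, 0, 0], "spin": -0.14},
    {"offset": [0, 0, 0], "spin": -0.14},
    {"offset": [0, 0, 0], "spin": -0.14}
  ]
}}

```text
time_s: 8.48
ee_pos: [484.9, -331.9, 126.8]
ee_rot: [180.0, -0.0, 173.4]
force: [-0.2, 0.4, -3.1]
gripper_width: 52.3
gripper_force: 7.8
```

Request:
{"method": "arm_command", "body": {
  "motion": [
    {"offset": [0, 0, 0], "spin": -0.05},
    {"offset": [0, 0, 0], "spin": 0}
  ]
}}

```text
time_s: 8.72
ee_pos: [484.9, -332.0, 126.8]
ee_rot: [180.0, -0.0, 176.0]
force: [0.0, 0.6, -1.5]
gripper_width: 52.1
gripper_force: 7.8
```

```bash
python3 plan.py 464.6 -41 60 176
```

```text
t 8.72 pos [ 484.9 -332.   126.8] rot [180.  -0. 176.] w 52.1 gf 7.8 F [ 0.   0.6 -1.5]
spin -0.001 offset total m [0.0405 0.2889 0.0668] rows>= 4.987517625224289
```

Request:
{"method": "arm_command", "body": {
  "motion": [
    {"offset": [0.005, 0.02, 0], "spin": 0},
    {"offset": [0.005, 0.035, 0], "spin": 0},
    {"offset": [0.005, 0.04, 0.01], "spin": 0},
    {"offset": [0.005, 0.04, 0.01], "spin": 0},
    {"offset": [0.005, 0.04, 0.01], "spin": 0}
  ]
}}

```text
time_s: 9.35
ee_pos: [471.4, -153.4, 96.8]
ee_rot: [180.0, 0.0, 176.0]
force: [1.9, 1.0, -2.8]
gripper_width: 52.1
gripper_force: 7.8
```

Request:
{"method": "arm_command", "body": {
  "motion": [
    {"offset": [0.005, 0.04, 0.012], "spin": 0},
    {"offset": [0.005, 0.04, 0.012], "spin": 0},
    {"offset": [0.005, 0.034, 0.013], "spin": 0},
    {"offset": [0, 0, 0], "spin": 0},
    {"offset": [0, 0, 0], "spin": 0}
  ]
}}

```text
time_s: 9.98
ee_pos: [465.2, -40.7, 60.3]
ee_rot: [-180.0, 0.1, 176.0]
force: [-0.0, -0.4, -3.1]
gripper_width: 51.8
gripper_force: 7.8
```

```bash
python3 plan.py 464.6 -41 22 176
cat > jaws.py <<'E'
from ov import *
# reacher pose predicted from TCP: C at reacher (-t/2, -11.0)
def pose(yr=-10.5):
    s=env.state(); p=s['ee_pos']; w=s['gripper_width']; q=np.radians(s['ee_rot'][2]-90)
    x=-(56-w)/2; c,n=np.cos(q),np.sin(q)
    return np.array([p[0]-c*x+n*yr,p[1]-n*x-c*yr,q,p[2]-17.5])
JAWS=[(50,137,-57,-43,24),(137,163,-66,-34,28)]
E
python3 - <<'E'
from jaws import *
p=pose(); print(p)
for cam in ['top','side']:
    im,d=env.grab_frame(cam); P=cloud(cam,d); cv2.imwrite(f'pics/{cam}3.png',im)
    dx,dy=P[...,0]-p[0],P[...,1]-p[1]; lx=np.cos(p[2])*dx+np.sin(p[2])*dy; ly=-np.sin(p[2])*dx+np.cos(p[2])*dy
    z=P[...,2]
    for a,b in [(60,90),(90,130),(137,163),(170,190),(193,210),(210,228),(228,240)]:
        m=(lx>a)&(lx<b)&(abs(ly+50)<70)&(z>p[3]+8)&(z<p[3]+45)
        if m.sum()>3: print(cam,a,b,m.sum(),'y',ly[m].min(),ly[m].mean(),ly[m].max(),'z90',np.percentile(z[m],90)-p[3])
E
```

```text
t 9.97 pos [465.2 -40.7  60.3] rot [-180.     0.1  176. ] w 51.8 gf 7.8 F [-0.  -0.4 -3.1]
spin 0.001 offset total m [ 0.0006 -0.0003  0.0383] rows>= 0.6392000757977592
[454.9  -37.92   1.5   42.85]
top 90 130 53 y -56.69817179025258 -49.685189302865375 -42.79451285163849 z90 25.025135789518032
top 137 163 145 y -94.58011913830272 -48.78959774002833 -5.060049685593436 z90 34.885704767198476
top 170 190 45 y -100.17307064226831 -48.90018002150444 -0.5913859603035672 z90 23.619684197677643
top 193 210 33 y -94.76140496883855 -50.41499963255391 -2.6933474667906925 z90 30.06052871361358
top 210 228 28 y -92.28204871949703 -46.39589365792511 -5.9611540955505635 z90 30.970752755076873
side 60 90 27 y -54.941287535943275 -49.85302616591747 -44.70241915572202 z90 25.66334183615301
side 90 130 15 y -55.101192002247515 -53.163775013714684 -51.48758624598296 z90 24.16457141174483
side 137 163 53 y -97.10846522528611 -68.87804642091398 -51.466077771254476 z90 36.52108409611601
side 170 190 11 y -97.30389192346713 -90.69271468479883 -83.59988834403424 z90 24.63274530245313
side 193 210 11 y -90.54371937108928 -86.00654875569417 -83.2666506503911 z90 31.976113155399943
side 210 228 6 y -91.3874215078586 -90.42751391303932 -87.19012914244237 z90 28.173866037628827
```

Request:
{"method": "arm_command", "body": {
  "motion": [
    {"offset": [0, 0, 0.012], "spin": 0},
    {"offset": [0, 0, 0.013], "spin": 0},
    {"offset": [0, 0, 0.013], "spin": 0},
    {"offset": [0, 0, 0], "spin": 0},
    {"offset": [0, 0.01, 0], "spin": 0}
  ]
}}

```text
time_s: 10.7
ee_pos: [465.9, -30.9, 21.8]
ee_rot: [180.0, -0.0, 175.9]
force: [-0.7, 0.7, -2.3]
gripper_width: 51.9
gripper_force: 7.8
```

Request:
{"method": "arm_command", "body": {
  "motion": [
    {"offset": [0, 0.02, 0], "spin": 0},
    {"offset": [0, 0.02, 0], "spin": 0},
    {"offset": [0, 0.02, 0], "spin": 0},
    {"offset": [0, 0.02, 0], "spin": 0},
    {"offset": [0, 0, 0], "spin": 0}
  ]
}}

```text
time_s: 11.32
ee_pos: [471.8, 50.4, 22.3]
ee_rot: [180.0, 0.1, 176.1]
force: [-0.5, -0.1, -3.0]
gripper_width: 52.0
gripper_force: 7.8
```

```bash
python3 plan.py 475.8 109 21.5 176
cat > look.py <<'E'
import sys
from jaws import *
n=sys.argv[1]; im,d=env.grab_frame('top'); s,_=env.grab_frame('side'); p=pose()
c=[float(x) for x in sys.argv[2:4]]; D=(c[0],c[1],float(sys.argv[4]) if len(sys.argv)>4 else 1.5)
J=JAWS+[(193,228,-96,-90,29),(193,228,-10,-4,29)]
ct,cs=proj('top',(c[0],c[1],20)),proj('side',(c[0],c[1],20))
A=panel('top',im,ct,37,5,J,p,p[3]); draw(A,'top',RADIO,D,0,5,np.int32(ct)-37,(255,255,0))
B=panel('side',s,cs,37,5,J,p,p[3]); draw(B,'side',RADIO,D,0,5,np.int32(cs)-37,(255,255,0))
cv2.imwrite(f'pics/{n}.png',np.hstack([A,B])); print(p)
E
python3 look.py b1 532 310
```

```text
t 11.32 pos [471.8  50.4  22.3] rot [180.    0.1 176.1] w 52.0 gf 7.8 F [-0.5 -0.1 -3. ]
spin 0.002 offset total m [0.0001 0.0588 0.0008] rows>= 0.979659452831512
[461.06  51.85   1.5    4.64]
```

View pics/b1.png

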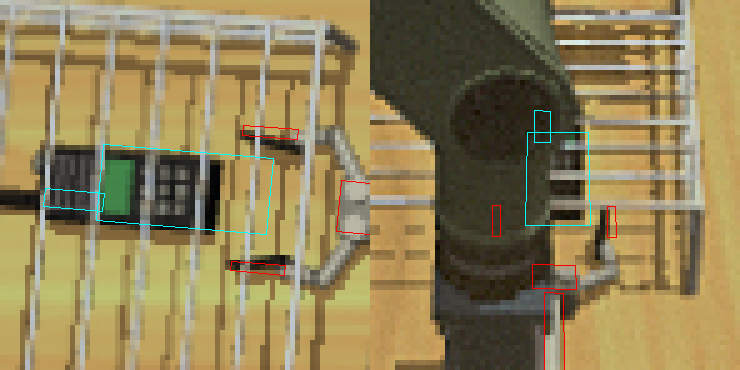

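The jaws are entering symmetrically about the radio (pads at rows ~148 and ~262, radio midline ~200). I'll shift 2 mm and advance the last 59 mm.

Request:
{"method": "arm_command", "body": {
  "motion": [
    {"offset": [-0.002, 0.015, 0], "spin": 0},
    {"offset": [0, 0.015, 0], "spin": 0},
    {"offset": [0, 0.015, 0], "spin": 0},
    {"offset": [0, 0.014, 0.001], "spin": 0},
    {"offset": [0, 0, 0], "spin": 0}
  ]
}}

```text
time_s: 12.05
ee_pos: [477.6, 108.8, 20.8]
ee_rot: [180.0, 0.0, 176.1]
force: [0.5, 0.1, -2.6]
gripper_width: 52.4
gripper_force: 7.8
```

```bash
python3 plan.py 477.8 109 21.5 176; python3 look.py b2 532 345.5
```

```text
t 12.05 pos [477.6 108.8  20.8] rot [180.    0.  176.1] w 52.4 gf 7.8 F [ 0.5  0.1 -2.6]
spin 0.002 offset total m [-0.0002  0.0002 -0.0007] rows>= 0.012312490619176615
[466.97 110.48   1.5    3.31]
```

View pics/b2.png

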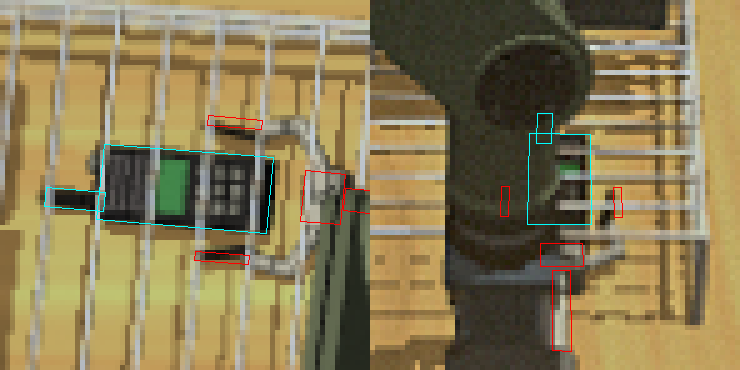

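The radio sits between the pads and its fitted outline matches the picture. I'll squeeze the trigger.

Request:
{"method": "arm_command", "body": {
  "motion": [
    {"offset": [0, 0, 0], "spin": 0},
    {"offset": [0, 0, 0], "spin": 0},
    {"offset": [0, 0, 0], "spin": 0},
    {"offset": [0, 0, 0], "spin": 0},
    {"offset": [0, 0, 0], "spin": 0}
  ],
  "jaw": 0.036,
  "newtons": 55
}}

```text
time_s: 12.78
ee_pos: [477.5, 107.4, 20.9]
ee_rot: [-180.0, -0.0, 176.0]
force: [-0.9, -1.8, -3.4]
gripper_width: 44.0
gripper_force: 55.0
```

Request:
{"method": "arm_command", "body": {
  "motion": [
    {"offset": [0, 0, 0], "spin": 0},
    {"offset": [0, 0, 0], "spin": 0}
  ]
}}

```text
time_s: 13.02
ee_pos: [477.5, 107.6, 20.9]
ee_rot: [180.0, 0.0, 176.0]
force: [0.2, -1.8, -3.3]
gripper_width: 43.7
gripper_force: 55.0
```

The jaws met the radio at 44 mm over grip and trigger. I'll draw it out.

Request:
{"method": "arm_command", "body": {
  "motion": [
    {"offset": [0, -0.005, 0], "spin": 0},
    {"offset": [0, -0.01, 0], "spin": 0},
    {"offset": [0, -0.015, 0], "spin": 0},
    {"offset": [0, -0.015, 0], "spin": 0},
    {"offset": [0, -0.015, 0], "spin": 0}
  ]
}}

```text
time_s: 13.65
ee_pos: [473.2, 46.5, 21.0]
ee_rot: [180.0, 0.0, 176.0]
force: [-0.4, 1.1, -3.5]
gripper_width: 43.9
gripper_force: 55.0
```

Request:
{"method": "arm_command", "body": {
  "motion": [
    {"offset": [0, -0.015, 0], "spin": 0},
    {"offset": [0, -0.015, 0], "spin": 0},
    {"offset": [0, -0.015, 0], "spin": 0},
    {"offset": [0, -0.015, 0], "spin": 0},
    {"offset": [0, -0.015, 0], "spin": 0}
  ]
}}

```text
time_s: 14.28
ee_pos: [468.1, -28.0, 21.0]
ee_rot: [180.0, 0.0, 176.0]
force: [0.4, 1.2, -3.0]
gripper_width: 44.1
gripper_force: 55.0
```

Request:
{"method": "arm_command", "body": {
  "motion": [
    {"offset": [0, -0.015, 0], "spin": 0},
    {"offset": [0, -0.015, 0], "spin": 0},
    {"offset": [0, -0.015, 0], "spin": 0},
    {"offset": [0, -0.015, 0], "spin": 0},
    {"offset": [0, -0.015, 0], "spin": 0}
  ]
}}

```text
time_s: 14.9
ee_pos: [462.8, -102.8, 20.9]
ee_rot: [180.0, -0.0, 176.0]
force: [0.8, 2.1, -2.6]
gripper_width: 43.9
gripper_force: 55.0
```

Request:
{"method": "arm_command", "body": {
  "motion": [
    {"offset": [0, -0.015, 0], "spin": 0},
    {"offset": [0, -0.015, 0], "spin": 0},
    {"offset": [0, -0.01, 0], "spin": 0},
    {"offset": [0, -0.005, 0], "spin": 0},
    {"offset": [0, 0, 0], "spin": 0}
  ]
}}

```text
time_s: 15.52
ee_pos: [459.9, -147.4, 21.0]
ee_rot: [-180.0, 0.0, 176.0]
force: [-0.4, -1.5, -2.5]
gripper_width: 44.2
gripper_force: 55.0
```

```bash
cat > f2.py <<'E'
import sys
from fit import *
cam='top'; im,d=env.grab_frame('top'); s,ds=env.grab_frame('side'); cv2.imwrite(f'pics/top_{sys.argv[4]}.png',im); cv2.imwrite(f'pics/side_{sys.argv[4]}.png',s)
x,y,q=map(float,sys.argv[1:4])
P=cloud('top',d); ok=(abs(P[...,0]-x)<100)&(abs(P[...,1]-y)<110)&(P[...,2]>24)&(P[...,2]<42)&(im.max(2)<90)
pts=P[ok][:,:2].astype(np.float32); print(len(pts),cv2.minAreaRect(pts),pts.min(0),pts.max(0),'z',np.median(P[ok][:,2]))
print(env.boxes_of('top','radio')[:2],[(r['score'],atz('top',*r['location'],0)[:2]) for r in env.pinpoint('top','radio')[:2]])
E
python3 f2.py 514 90 1.5 d; python3 plan.py
```

```text
464 ((524.41650390625, 61.57866668701172), (99.30607604980469, 216.63624572753906), 24.10565948486328) [484.83 -17.01] [613.98 174.94] z 32.59607457061725
[{'bbox': [243.8, 193.1, 290.6, 211.7], 'score': 0.92}, {'bbox': [382.1, 122.4, 433.9, 239.9], 'score': 0.3}] [(0.89, array([509.15,  99.58]))]
t 15.72 pos [ 459.9 -146.7   21. ] rot [-180.    0.  176.] w 44.0 gf 55.0 F [-0.4 -0.6 -2.2]
```

The radio followed, at about (510,95). I'll pull 40 mm further, let go to the light hold, then back off.

Request:
{"method": "arm_command", "body": {
  "motion": [
    {"offset": [0, -0.01, 0], "spin": 0},
    {"offset": [0, -0.015, 0], "spin": 0},
    {"offset": [0, -0.01, 0], "spin": 0},
    {"offset": [0, -0.005, 0], "spin": 0},
    {"offset": [0, 0, 0], "spin": 0}
  ]
}}

```text
time_s: 16.35
ee_pos: [457.0, -187.6, 21.0]
ee_rot: [-180.0, 0.0, 176.0]
force: [0.1, -1.1, -2.8]
gripper_width: 44.0
gripper_force: 55.0
```

Request:
{"method": "arm_command", "body": {
  "motion": [
    {"offset": [0, 0, 0], "spin": 0},
    {"offset": [0, 0, 0], "spin": 0},
    {"offset": [0, 0, 0], "spin": 0},
    {"offset": [0, 0, 0], "spin": 0},
    {"offset": [0, 0, 0], "spin": 0}
  ],
  "jaw": 0.052,
  "newtons": 20
}}

```text
time_s: 16.98
ee_pos: [457.0, -186.6, 20.9]
ee_rot: [180.0, 0.0, 176.0]
force: [-0.3, 0.4, -1.7]
gripper_width: 52.0
gripper_force: 7.8
```

Request:
{"method": "arm_command", "body": {
  "motion": [
    {"offset": [0, -0.005, 0], "spin": 0},
    {"offset": [0, -0.01, 0], "spin": 0},
    {"offset": [0, -0.015, 0], "spin": 0},
    {"offset": [0, -0.02, 0], "spin": 0},
    {"offset": [0, -0.02, 0], "spin": 0}
  ]
}}

```text
time_s: 17.6
ee_pos: [448.7, -244.8, 20.7]
ee_rot: [178.6, -0.6, 175.5]
force: [20.3, 86.5, 34.8]
gripper_width: 53.5
gripper_force: 52.9
```

```bash
python3 plan.py 484.5 -332 126 176; python3 look.py b3 509 55; python3 f2.py 509 55 1.5 e
python3 - <<'E'
import cv2,numpy as np
a=cv2.imread('pics/top_e.png')[100:280,190:450]; cv2.imwrite('pics/b4.png',cv2.resize(a,None,fx=3,fy=3))
E
```

```text
t 17.6 pos [ 448.7 -244.8   20.7] rot [178.6  -0.6 175.5] w 53.5 gf 52.9 F [20.3 86.5 34.8]
spin -0.009 offset total m [-0.0418 -0.0845 -0.1053] rows>= 2.3558168646626227
[ 438.47 -242.23    1.5     3.31]
472 ((493.42681884765625, 64.31500244140625), (187.90692138671875, 72.28954315185547), 62.097103118896484) [441.58 -21.73] [550.76 140.79] z 32.68766313444087
[{'bbox': [260.3, 191.9, 297.5, 226.5], 'score': 0.91}] [(0.61, array([496.01,  61.74])), (0.39, array([ 599.29, -344.25]))]
```

View pics/b4.png

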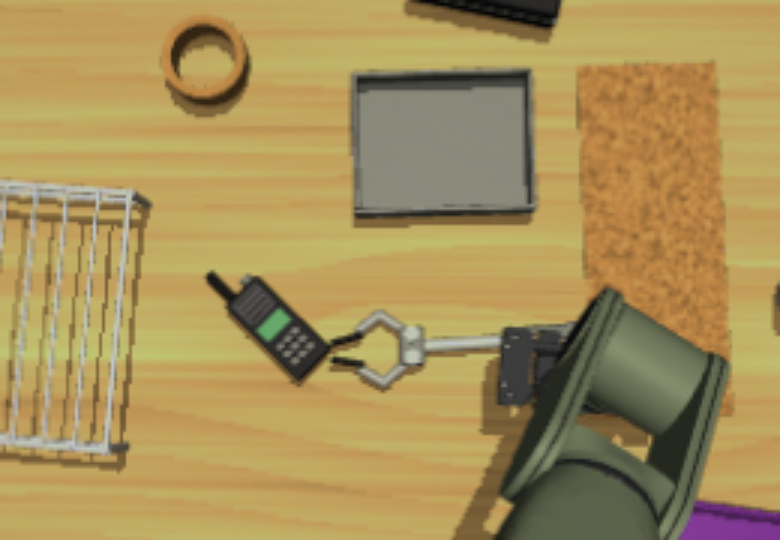

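While backing off, the reacher's heel caught the edge of the mat: 86 N, jaws pulled shut, radio skewed at about crop (280,330). I'll ease forward to relieve it, then rise.

Request:
{"method": "arm_command", "body": {
  "motion": [
    {"offset": [0, 0.007, 0], "spin": 0},
    {"offset": [0, 0.006, 0], "spin": 0}
  ]
}}

```text
time_s: 18.15
ee_pos: [449.4, -239.4, 20.3]
ee_rot: [179.6, -0.5, 176.1]
force: [-5.4, 8.7, 3.2]
gripper_width: 52.2
gripper_force: 4.4
```

Request:
{"method": "arm_command", "body": {
  "motion": [
    {"offset": [0, 0.005, 0], "spin": 0},
    {"offset": [0, 0.002, -0.001], "spin": 0},
    {"offset": [0, 0, 0], "spin": 0}
  ]
}}

```text
time_s: 18.52
ee_pos: [449.5, -233.3, 20.9]
ee_rot: [179.6, -0.5, 176.0]
force: [-4.5, 8.7, -0.1]
gripper_width: 52.1
gripper_force: 4.3
```

```bash
python3 plan.py
cat > chk.py <<'E'
from jaws import *
p=pose(); print(p)
im,d=env.grab_frame('top'); P=cloud('top',d); cv2.imwrite('pics/top_f.png',im)
dx,dy=P[...,0]-p[0],P[...,1]-p[1]; lx=np.cos(p[2])*dx+np.sin(p[2])*dy; ly=-np.sin(p[2])*dx+np.cos(p[2])*dy
z=P[...,2]
for a,b in [(60,90),(90,110),(110,130),(130,150),(150,170),(170,190),(193,210),(210,228),(228,240)]:
    m=(lx>a)&(lx<b)&(abs(ly+50)<70)&(z>p[3]+8)&(z<p[3]+45)
    if m.sum()>3: print(a,b,m.sum(),'y',ly[m].min(),ly[m].mean(),ly[m].max(),'z90',np.percentile(z[m],90)-p[3])
print([(r['score'],atz('top',*r['location'],18)[:2]) for t in ('reacher_mouth','reacher_head') for r in env.pinpoint('top',t)[:1]])
c,s=np.cos(p[2]),np.sin(p[2])
print('pred mouth,head',[(p[0]+c*x+s*50,p[1]+s*x-c*50) for x in (216,150)])
E
python3 chk.py
```

```text
t 18.52 pos [ 449.5 -233.3   20.9] rot [179.6  -0.5 176. ] w 52.1 gf 4.3 F [-4.5  8.7 -0.1]
[ 439.12 -230.59    1.5     3.43]
60 90 13 y -42.64547807124917 -37.183643533527 -32.38108331172895 z90 23.81834442046245
90 110 30 y -41.76112459970799 -35.639001339180886 -27.854064292625047 z90 25.217785481778854
110 130 29 y -40.20308803761336 -32.990860202145456 -26.40215228973353 z90 26.382540508668193
130 150 41 y -43.49153336733007 -27.784815733693318 -9.023007158431072 z90 31.736002330726546
150 170 100 y -51.54406351825498 -24.33070674331213 11.384146101929728 z90 36.15266866099731
170 190 63 y -68.7793781237098 -23.93497983833424 19.352270325200458 z90 26.652025432517007
193 210 38 y -68.5979765507168 -25.444190319191563 17.23628074560375 z90 28.033804835146114
210 228 31 y -57.62082562107473 -27.08372900428591 9.873858275562302 z90 32.485716636095574
228 240 18 y -46.209597953597196 -16.757829986407458 13.587470598304185 z90 32.44249861305798
[(0.7, array([478.58,  -7.68])), (0.78, array([484.82, -70.62]))]
pred mouth,head [(np.float64(504.1156463929546), np.float64(-18.62127065319217)), (np.float64(499.4966825232818), np.float64(-84.45944478318046))]
```

Request:
{"method": "arm_command", "body": {
  "motion": [
    {"offset": [0, 0.006, 0], "spin": 0},
    {"offset": [0, 0.006, 0], "spin": 0},
    {"offset": [0, 0, 0], "spin": 0}
  ]
}}

```text
time_s: 19.05
ee_pos: [454.8, -224.9, 22.1]
ee_rot: [-180.0, 0.1, 176.0]
force: [0.0, -0.4, -2.9]
gripper_width: 51.9
gripper_force: 8.6
```

```bash
python3 plan.py; python3 chk.py
```

```text
t 19.05 pos [ 454.8 -224.9   22.1] rot [-180.     0.1  176. ] w 51.9 gf 8.6 F [ 0.  -0.4 -2.9]
[ 444.5  -222.13    1.5     4.6 ]
60 90 15 y -46.237167981860146 -39.833901797175976 -33.48519100778835 z90 26.720457838250248
90 110 29 y -45.930767514847034 -37.788699066494246 -31.689807336323724 z90 24.85900141638036
110 130 26 y -41.01936606925274 -35.8191453465593 -30.12799208542866 z90 23.920559887951374
130 150 53 y -50.46481435724337 -31.170761957485684 -12.964031695813308 z90 33.28740985616055
150 170 115 y -68.06269821835983 -26.532863019923084 16.815151379376424 z90 34.91274091734654
170 190 50 y -76.87826782111745 -32.852139976734726 18.05702812824051 z90 23.897206285371915
193 210 47 y -72.35371862195414 -31.558133884227654 15.949792519640132 z90 28.369629888522244
210 228 24 y -61.10136217631985 -24.202655323896902 15.071552274255005 z90 30.525910006197623
228 240 18 y -62.44079382888126 -27.4371759367238 15.281506840943193 z90 29.58731168481796
[(0.56, array([486.41,  -2.54])), (0.87, array([493.93, -68.34]))]
pred mouth,head [(np.float64(509.363914522521), np.float64(-10.116121160665017)), (np.float64(504.7868665691344), np.float64(-75.95722254902577))]
```

The reacher is free and held light and level, though twisted about 5° in the hand. I'll lift clear of the mat and radio, then back off high.

Request:
{"method": "arm_command", "body": {
  "motion": [
    {"offset": [0, 0, -0.006], "spin": 0},
    {"offset": [0, 0, -0.01], "spin": 0},
    {"offset": [0, 0, -0.015], "spin": 0},
    {"offset": [0, 0, -0.015], "spin": 0},
    {"offset": [0, 0, -0.015], "spin": 0}
  ]
}}

```text
time_s: 19.82
ee_pos: [454.5, -224.6, 84.4]
ee_rot: [-180.0, 0.1, 176.0]
force: [0.1, -0.4, -2.1]
gripper_width: 52.3
gripper_force: 8.6
```

Request:
{"method": "arm_command", "body": {
  "motion": [
    {"offset": [0, -0.015, -0.015], "spin": 0},
    {"offset": [0, -0.02, -0.01], "spin": 0},
    {"offset": [0, -0.02, -0.01], "spin": 0},
    {"offset": [0, -0.01, 0], "spin": 0},
    {"offset": [0, 0, 0], "spin": 0}
  ]
}}

```text
time_s: 20.45
ee_pos: [449.3, -290.0, 117.3]
ee_rot: [179.9, -0.1, 175.9]
force: [-0.0, -0.4, -2.8]
gripper_width: 52.0
gripper_force: 8.6
```

```bash
python3 plan.py 484.5 -332 126 96.9; python3 chk.py; python3 f2.py 500 65 1.5 g
```

```text
t 20.45 pos [ 449.3 -290.   117.3] rot [179.9  -0.1 175.9] w 52.0 gf 8.6 F [-0.  -0.4 -2.8]
spin 1.379 offset total m [-0.0459  0.0299 -0.0087] rows>= 0.9241899375170392
[ 439.01 -287.25    1.5    99.84]
60 90 19 y -45.91970536608686 -39.77508515184156 -33.61773412491169 z90 24.84233029476451
90 110 35 y -44.784772434499004 -38.299239255115594 -31.80861217763073 z90 24.35073659937335
110 130 33 y -43.16816161869877 -36.371251974823856 -30.190151156598976 z90 23.771038400828232
130 150 57 y -51.832177246465704 -31.27863252661408 -13.925378185358321 z90 34.482413212858006
150 170 138 y -67.97333669919334 -26.712297698310078 19.35954609632425 z90 33.97809161017179
170 190 62 y -78.48099498041937 -31.53270383189766 19.807754922814578 z90 23.02717317952346
193 210 47 y -71.5450651629341 -31.2487973834283 15.928991571702634 z90 28.81496539032173
210 228 27 y -60.88134345089299 -25.52283528079763 12.479828564800336 z90 29.849045696182856
228 240 14 y -62.401824293172695 -43.6408756345174 15.635267207765214 z90 29.134545665641753
[(0.75, array([490.71, -60.18])), (0.63, array([ 484.75, -134.47]))]
pred mouth,head [(np.float64(504.3022204539373), np.float64(-75.37135987533419)), (np.float64(499.5901926292273), np.float64(-141.2029388764425))]
429 ((507.9053039550781, 78.9479751586914), (147.1134796142578, 46.726043701171875), 45.9136962890625) [441.57  12.82] [550.84 140.65] z 33.12587032901297
[{'bbox': [261.6, 193.4, 297.8, 225.2], 'score': 0.93}, {'bbox': [242.4, 106.0, 273.3, 134.8], 'score': 0.38}] [(0.64, array([505.86,  71.52]))]
```

The reacher is held level, about 0.08 rad over in yaw. The radio lies flat at about (508,79) overall centre, yaw ~46°. I'll turn back and return to the mat.

Request:
{"method": "arm_command", "body": {
  "motion": [
    {"offset": [0, 0, -0.01], "spin": 0.08},
    {"offset": [0, 0, 0], "spin": 0.14},
    {"offset": [0, 0, 0], "spin": 0.14},
    {"offset": [0, 0, 0], "spin": 0.14},
    {"offset": [0, 0, 0], "spin": 0.14}
  ]
}}

```text
time_s: 21.42
ee_pos: [449.8, -289.0, 127.9]
ee_rot: [180.0, -0.0, 139.1]
force: [-0.3, -0.3, -3.1]
gripper_width: 52.2
gripper_force: 8.6
```

Request:
{"method": "arm_command", "body": {
  "motion": [
    {"offset": [0, 0, 0], "spin": 0.14},
    {"offset": [0, 0, 0], "spin": 0.14},
    {"offset": [0, 0, 0], "spin": 0.14},
    {"offset": [0, 0, 0], "spin": 0.14},
    {"offset": [0, 0, 0], "spin": 0.14}
  ]
}}

```text
time_s: 22.05
ee_pos: [449.8, -289.0, 127.8]
ee_rot: [-180.0, -0.0, 99.0]
force: [-0.4, -0.2, -2.7]
gripper_width: 52.0
gripper_force: 8.6
```

Request:
{"method": "arm_command", "body": {
  "motion": [
    {"offset": [0, 0, 0], "spin": 0.1},
    {"offset": [0, 0, 0], "spin": 0}
  ]
}}

```text
time_s: 22.3
ee_pos: [449.8, -289.1, 127.9]
ee_rot: [-180.0, -0.0, 93.6]
force: [1.4, -0.0, -3.1]
gripper_width: 51.7
gripper_force: 8.5
```

```bash
python3 plan.py 484 -328 21; python3 chk.py
```

```text
t 22.3 pos [ 449.8 -289.1  127.9] rot [-180.    -0.    93.6] w 51.7 gf 8.5 F [ 1.4 -0.  -3.1]
spin 0.0 offset total m [-0.041   0.0317  0.1069] rows>= 1.9792155737885586
[ 451.25 -278.49    0.06  110.36]
90 110 25 y -44.09388041287808 -36.75845016456897 -30.627126597807663 z90 23.589460553549927
110 130 35 y -43.02196457253249 -34.58301409392592 -28.19968387386634 z90 23.858887648926114
130 150 71 y -52.76931872539515 -29.718443121745796 -12.513804328722085 z90 31.647931433307818
150 170 134 y -67.37327966261081 -25.929969789096234 17.45613923000024 z90 34.0369501428011
170 190 62 y -79.88157529194892 -35.83796840332852 18.126054922709685 z90 23.752727477332726
193 210 53 y -74.57725952696063 -27.029601932522244 16.12732495998751 z90 27.55711808966332
210 228 46 y -66.42798595688214 -25.7692703731412 14.735553407719333 z90 29.730875931895312
228 240 20 y -63.7977808023241 -41.51339507801463 15.56328592933333 z90 28.94148252820368
[(0.6, array([ 697.06, -305.61])), (0.63, array([ 629.52, -322.66]))]
pred mouth,head [(np.float64(669.9588744640464), np.float64(-314.8793755025729)), (np.float64(604.0882220225976), np.float64(-319.0094053980895))]
```

Request:
{"method": "arm_command", "body": {
  "motion": [
    {"offset": [-0.014, 0.011, 0], "spin": 0},
    {"offset": [-0.014, 0.011, 0.01], "spin": 0},
    {"offset": [-0.013, 0.01, 0.02], "spin": 0},
    {"offset": [0, 0, 0.02], "spin": 0},
    {"offset": [0, 0, 0.02], "spin": 0}
  ]
}}

```text
time_s: 23.08
ee_pos: [484.4, -328.7, 56.3]
ee_rot: [-180.0, -0.0, 93.5]
force: [-0.5, -0.5, -1.7]
gripper_width: 52.1
gripper_force: 8.5
```

Request:
{"method": "arm_command", "body": {
  "motion": [
    {"offset": [0, 0, 0.015], "spin": 0},
    {"offset": [0, 0, 0.01], "spin": 0},
    {"offset": [0, 0, 0.006], "spin": 0},
    {"offset": [0, 0, 0.004], "spin": 0},
    {"offset": [0, 0, 0], "spin": 0}
  ]
}}

```text
time_s: 23.7
ee_pos: [484.6, -328.6, 23.3]
ee_rot: [180.0, 0.0, 93.5]
force: [0.5, -0.8, -2.2]
gripper_width: 52.1
gripper_force: 8.5
```

```bash
python3 plan.py 484 -328 20.5; python3 chk.py | head -5
```

```text
t 23.7 pos [ 484.6 -328.6   23.3] rot [180.    0.   93.5] w 52.1 gf 8.5 F [ 0.5 -0.8 -2.2]
spin 0.0 offset total m [ 0.0006 -0.0006  0.0028] rows>= 0.04776089832377999
[ 485.9  -317.95    0.06    5.75]
90 110 15 y -42.09540299710727 -35.87536703035624 -30.445437597727626 z90 25.167335140929612
110 130 31 y -43.684982931884264 -35.48173571439578 -28.476826815911636 z90 25.529833470831402
130 150 56 y -53.74210598545546 -30.90502370338213 -13.056204028125915 z90 30.22909901202858
150 170 111 y -61.906237118102 -25.830484460064465 17.127442555188463 z90 36.26162233464474
```

Request:
{"method": "arm_command", "body": {
  "motion": [
    {"offset": [0, 0, 0.0015], "spin": 0},
    {"offset": [0, 0, 0.001], "spin": 0},
    {"offset": [0, 0, 0], "spin": 0}
  ]
}}

```text
time_s: 24.22
ee_pos: [484.4, -328.2, 21.0]
ee_rot: [180.0, -0.0, 93.5]
force: [-0.9, 2.8, 3.7]
gripper_width: 52.2
gripper_force: 8.4
```

Request:
{"method": "arm_command", "body": {
  "motion": [
    {"offset": [0, 0, 0.0005], "spin": 0},
    {"offset": [0, 0, 0], "spin": 0}
  ]
}}

```text
time_s: 24.48
ee_pos: [484.5, -328.2, 21.0]
ee_rot: [180.0, 0.0, 93.5]
force: [-2.3, 3.4, 7.8]
gripper_width: 52.0
gripper_force: 8.7
```

Contact with the mat (force has turned positive). I'll open and rise.

Request:
{"method": "arm_command", "body": {
  "motion": [
    {"offset": [0, 0, 0], "spin": 0},
    {"offset": [0, 0, 0], "spin": 0},
    {"offset": [0, 0, 0], "spin": 0},
    {"offset": [0, 0, 0], "spin": 0},
    {"offset": [0, 0, 0], "spin": 0}
  ],
  "jaw": 0.09
}}

```text
time_s: 25.1
ee_pos: [484.1, -328.4, 19.7]
ee_rot: [-180.0, -0.0, 93.5]
force: [0.1, 0.9, 1.3]
gripper_width: 89.9
gripper_force: 0.0
```

Request:
{"method": "arm_command", "body": {
  "motion": [
    {"offset": [0, 0, -0.01], "spin": 0},
    {"offset": [0, 0, -0.02], "spin": 0},
    {"offset": [0, 0, -0.03], "spin": 0},
    {"offset": [0, 0, -0.04], "spin": 0},
    {"offset": [0, 0, -0.04], "spin": 0}
  ]
}}

```text
time_s: 25.72
ee_pos: [484.1, -328.3, 161.8]
ee_rot: [180.0, 0.0, 93.5]
force: [0.1, -0.6, -1.3]
gripper_width: 90.3
gripper_force: 0.0
```

```bash
cat > f3.py <<'E'
from fit import *
for cam in ['top','side']:
    im,d=env.grab_frame(cam); cv2.imwrite(f'pics/{cam}_h.png',im); np.save(f'pics/{cam}_h.npy',d)
    print(cam,'radio',*fit(cam,d,RADIO,(495,65),np.radians(46),0,16,60))
    print(cam,'reacher',*fit(cam,d,REACH,(487,-318),0.12,3,14,50))
E
python3 f3.py; python3 plan.py 495 65 110 136
```

```text
top radio [494.72  65.1    0.81] [0.2  0.21 0.  ] -0.7929634641407307
top reacher [ 484.55 -313.89    0.14] [0.   0.05 0.  ] -0.584870848708487
side radio [489.43  53.29   0.72] [0.42 0.3  0.  ] -0.1696969696969697
side reacher [ 482.16 -324.54    0.16] [0.28 0.05 0.  ] -0.5875850340136054
t 25.82 pos [ 486.6 -330.1  165.6] rot [179.5   0.4  93.5] w 90.2 gf 0.0 F [0.6 0.1 0.7]
spin -0.742 offset total m [0.2684 0.29   0.0556] rows>= 6.6507528019639
```

Request:
{"method": "arm_command", "body": {
  "motion": [
    {"offset": [0, 0, 0], "spin": 0.164},
    {"offset": [0, 0, 0], "spin": 0.164},
    {"offset": [0, 0, 0], "spin": 0.164},
    {"offset": [0, 0, 0], "spin": 0.164},
    {"offset": [0, 0, 0], "spin": 0.164}
  ]
}}

```text
time_s: 26.45
ee_pos: [483.9, -328.1, 159.6]
ee_rot: [-179.9, 0.0, 46.2]
force: [-0.6, -0.3, 0.7]
gripper_width: 90.3
gripper_force: 0.0
```

Request:
{"method": "arm_command", "body": {
  "motion": [
    {"offset": [0.036, -0.033, 0], "spin": 0},
    {"offset": [0.036, -0.033, 0], "spin": 0},
    {"offset": [0.036, -0.033, 0.01], "spin": 0},
    {"offset": [0.036, -0.033, 0.01], "spin": 0},
    {"offset": [0.036, -0.033, 0.01], "spin": 0}
  ]
}}

```text
time_s: 27.08
ee_pos: [487.9, -82.7, 129.6]
ee_rot: [-180.0, -0.0, 46.5]
force: [0.4, -0.2, -0.7]
gripper_width: 90.1
gripper_force: 0.0
```

Request:
{"method": "arm_command", "body": {
  "motion": [
    {"offset": [0.036, -0.033, 0.01], "spin": 0},
    {"offset": [0.036, -0.033, 0.01], "spin": 0},
    {"offset": [0.036, -0.033, 0.01], "spin": 0},
    {"offset": [0, 0, 0], "spin": 0}
  ]
}}

```text
time_s: 27.58
ee_pos: [489.9, 64.8, 99.1]
ee_rot: [-179.9, 0.1, 46.8]
force: [0.7, -0.5, -0.5]
gripper_width: 90.1
gripper_force: 0.0
```

```bash
python3 plan.py 494.7 65.1 18 46.4
```

```text
t 27.57 pos [489.9  64.8  99.1] rot [-179.9    0.1   46.8] w 90.1 gf 0.0 F [ 0.7 -0.5 -0.5]
spin 0.007 offset total m [0.0035 0.0032 0.0811] rows>= 1.3539456312871336
```

Request:
{"method": "arm_command", "body": {
  "motion": [
    {"offset": [0.0035, 0.003, 0.02], "spin": 0.007},
    {"offset": [0, 0, 0.02], "spin": 0},
    {"offset": [0, 0, 0.02], "spin": 0},
    {"offset": [0, 0, 0.015], "spin": 0},
    {"offset": [0, 0, 0.005], "spin": 0}
  ]
}}

```text
time_s: 28.2
ee_pos: [495.1, 62.1, 19.2]
ee_rot: [-180.0, 0.1, 46.1]
force: [0.8, 0.1, -0.1]
gripper_width: 90.3
gripper_force: 0.0
```

Request:
{"method": "arm_command", "body": {
  "motion": [
    {"offset": [0, 0, 0], "spin": 0},
    {"offset": [0, 0, 0], "spin": 0},
    {"offset": [0, 0, 0], "spin": 0},
    {"offset": [0, 0, 0], "spin": 0},
    {"offset": [0, 0, 0], "spin": 0}
  ],
  "jaw": 0.04,
  "newtons": 30
}}

```text
time_s: 28.82
ee_pos: [495.0, 63.1, 20.2]
ee_rot: [-179.9, 0.0, 46.1]
force: [-1.9, 1.7, 3.1]
gripper_width: 48.3
gripper_force: 30.0
```

Request:
{"method": "arm_command", "body": {
  "motion": [
    {"offset": [0, 0, -0.005], "spin": 0},
    {"offset": [0, 0, -0.015], "spin": 0},
    {"offset": [0, 0, -0.02], "spin": 0},
    {"offset": [0, 0, -0.02], "spin": 0},
    {"offset": [0, 0, -0.02], "spin": 0}
  ]
}}

```text
time_s: 29.45
ee_pos: [495.7, 62.6, 101.5]
ee_rot: [179.9, -0.0, 46.1]
force: [0.2, 0.2, -3.0]
gripper_width: 48.0
gripper_force: 30.0
```

Request:
{"method": "arm_command", "body": {
  "motion": [
    {"offset": [0, 0, -0.02], "spin": 0},
    {"offset": [0, 0, 0], "spin": 0}
  ]
}}

```text
time_s: 29.7
ee_pos: [496.8, 62.8, 122.0]
ee_rot: [179.8, -0.2, 46.1]
force: [-0.6, 0.5, -2.6]
gripper_width: 47.5
gripper_force: 30.0
```

```bash
python3 plan.py 693.3 -124.7 95 92
python3 - <<'E'
from jaws import *
im,d=env.grab_frame('top'); s,ds=env.grab_frame('side'); cv2.imwrite('pics/top_i.png',im); cv2.imwrite('pics/side_i.png',s)
print([(c,r['score'],r['location'],atz(c,*r['location'],90)[:2]) for c in('top','side') for r in env.pinpoint(c,'radio')[:1]])
P=cloud('side',ds); p=env.state()['ee_pos']; m=(np.hypot(P[...,0]-p[0],P[...,1]-p[1])<110)&(P[...,2]<130)&(P[...,2]>40); q=P[m]-p; u=np.array([.69,.724])
a=q[:,:2]@u
for k in range(-80,110,20):
    w=q[(a>k)&(a<k+20)]
    if len(w): print(k,len(w),np.percentile(w[:,2],[5,50,95]))
A=s[100:260,200:400]; B=im[130:290,220:420]; cv2.imwrite('pics/i.png',cv2.resize(np.hstack([A,B]),None,fx=2,fy=2))
E
```

```text
t 29.7 pos [496.8  62.8 122. ] rot [179.8  -0.2  46.1] w 47.5 gf 30.0 F [-0.6  0.5 -2.6]
spin -0.801 offset total m [-0.1942  0.1898  0.027 ] rows>= 4.548252752563418
[('top', 0.43, [279.9, 205.5], array([502.5 ,  66.28])), ('side', 0.69, [313.6, 155.7], array([479.36,  83.19]))]
-60 75 [-14.44  -2.37  10.23]
-40 24 [-13.08   0.35  10.44]
-20 24 [-11.86   0.24   8.52]
0 9 [-4.78  0.61  7.91]
20 1 [-12.41 -12.41 -12.41]
```

View pics/i.png

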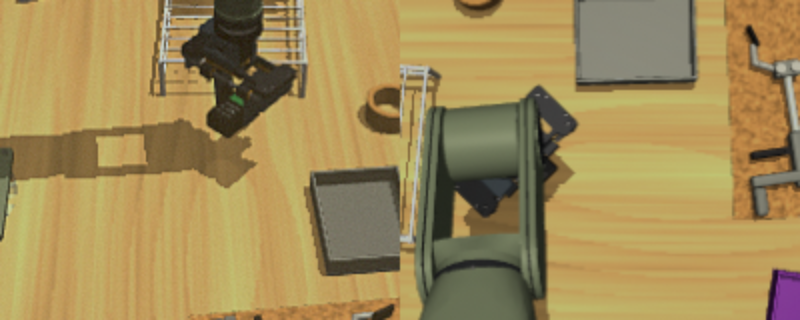

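The radio is held level and the reacher lies flat on its mat. I'll turn and carry it over the tray.

Request:
{"method": "arm_command", "body": {
  "motion": [
    {"offset": [0, 0, 0], "spin": -0.15},
    {"offset": [0, 0, 0], "spin": -0.17},
    {"offset": [0, 0, 0], "spin": -0.17},
    {"offset": [0, 0, 0], "spin": -0.17},
    {"offset": [0, 0, 0], "spin": -0.14}
  ]
}}

```text
time_s: 30.52
ee_pos: [494.9, 62.7, 119.0]
ee_rot: [-179.9, 0.0, 92.2]
force: [-0.2, 0.0, -2.6]
gripper_width: 47.9
gripper_force: 30.0
```

Request:
{"method": "arm_command", "body": {
  "motion": [
    {"offset": [-0.02, 0.02, 0], "spin": 0},
    {"offset": [-0.035, 0.035, 0], "spin": 0},
    {"offset": [-0.035, 0.035, 0], "spin": 0},
    {"offset": [-0.035, 0.035, 0], "spin": 0},
    {"offset": [-0.035, 0.033, 0], "spin": 0}
  ]
}}

```text
time_s: 31.15
ee_pos: [659.4, -92.9, 118.5]
ee_rot: [-179.9, -0.0, 91.9]
force: [0.9, 0.7, -2.9]
gripper_width: 47.6
gripper_force: 30.0
```

Request:
{"method": "arm_command", "body": {
  "motion": [
    {"offset": [-0.034, 0.032, 0], "spin": 0},
    {"offset": [0, 0, 0.015], "spin": 0},
    {"offset": [0, 0, 0.01], "spin": 0},
    {"offset": [0, 0, 0], "spin": 0}
  ]
}}

```text
time_s: 31.65
ee_pos: [690.1, -123.5, 92.9]
ee_rot: [-179.7, -0.1, 92.0]
force: [0.6, 0.2, -2.0]
gripper_width: 48.1
gripper_force: 30.0
```

```bash
python3 plan.py 693.3 -124.7 25.5 92
python3 - <<'E'
from jaws import *
p=env.state()['ee_pos']
for c in ('top','side'):
    im,d=env.grab_frame(c); P=cloud(c,d)
    m=(abs(P[...,0]-p[0])<40)&(abs(P[...,1]-p[1])<125)&(P[...,2]<p[2]+14)&(P[...,2]>p[2]-25)
    q=P[m]-p
    for k in range(-80,120,20):
        w=q[(q[:,1]>k)&(q[:,1]<k+20)]
        if len(w): print(c,k,len(w),'x',w[:,0].min(),w[:,0].max(),'z95',np.percentile(w[:,2],95))
E
```

```text
t 31.65 pos [ 690.1 -123.5   92.9] rot [-179.7   -0.1   92. ] w 48.1 gf 30.0 F [ 0.6  0.2 -2. ]
spin -0.0 offset total m [-0.0013  0.0032  0.0674] rows>= 1.1250137612807238
top -60 13 x -21.640964158343422 23.646598522435397 z95 13.212343828443611
top 20 22 x -24.886898940394303 24.33848347546666 z95 13.788490932183231
top 40 50 x -25.432066717293083 19.986097353307855 z95 13.624592933376572
top 80 7 x -20.368175279401726 -11.669078170899184 z95 4.0498318370876625
side -60 118 x -23.59692617590497 25.225466586473203 z95 13.353805152094935
side -40 55 x -32.191608765454134 25.406994578596482 z95 13.820407140765337
side -20 68 x -33.965291615868296 34.831895189514285 z95 13.458683084107815
side 0 26 x -34.61609918533361 24.447454410131172 z95 13.73791763446468
side 20 5 x -0.5092225956137781 21.140214546377365 z95 13.75981798202954
side 40 5 x -4.180026959351039 18.643450303762734 z95 13.864155525069942
```

Request:
{"method": "arm_command", "body": {
  "motion": [
    {"offset": [-0.001, 0.003, 0.015], "spin": 0},
    {"offset": [0, 0, 0.02], "spin": 0},
    {"offset": [0, 0, 0.015], "spin": 0},
    {"offset": [0, 0, 0.01], "spin": 0},
    {"offset": [0, 0, 0.004], "spin": 0}
  ]
}}

```text
time_s: 32.38
ee_pos: [694.8, -125.5, 30.2]
ee_rot: [-180.0, -0.0, 91.9]
force: [0.0, -0.1, -2.5]
gripper_width: 47.8
gripper_force: 30.0
```

Request:
{"method": "arm_command", "body": {
  "motion": [
    {"offset": [0, 0, 0.0015], "spin": 0},
    {"offset": [0, 0, 0], "spin": 0}
  ]
}}

```text
time_s: 32.62
ee_pos: [695.4, -125.7, 29.9]
ee_rot: [179.9, 0.0, 91.9]
force: [-0.0, -0.3, -2.2]
gripper_width: 48.3
gripper_force: 30.0
```

Request:
{"method": "arm_command", "body": {
  "motion": [
    {"offset": [0, 0, 0.002], "spin": 0},
    {"offset": [0, 0, 0.0015], "spin": 0},
    {"offset": [0, 0, 0], "spin": 0}
  ]
}}

```text
time_s: 33.0
ee_pos: [694.9, -125.6, 25.8]
ee_rot: [-180.0, -0.0, 92.0]
force: [0.8, 0.5, -2.9]
gripper_width: 47.8
gripper_force: 30.0
```

Request:
{"method": "arm_command", "body": {
  "motion": [
    {"offset": [0, 0, 0.001], "spin": 0},
    {"offset": [0, 0, 0], "spin": 0}
  ]
}}

```text
time_s: 33.25
ee_pos: [695.1, -125.6, 25.2]
ee_rot: [180.0, -0.0, 91.9]
force: [-0.5, -0.5, -0.7]
gripper_width: 47.6
gripper_force: 30.0
```

Request:
{"method": "arm_command", "body": {
  "motion": [
    {"offset": [0, 0, 0.001], "spin": 0},
    {"offset": [0, 0, 0], "spin": 0}
  ]
}}

```text
time_s: 33.5
ee_pos: [695.1, -125.6, 25.2]
ee_rot: [180.0, 0.0, 91.9]
force: [-0.7, 0.3, 6.2]
gripper_width: 47.9
gripper_force: 30.0
```

Request:
{"method": "arm_command", "body": {
  "motion": [
    {"offset": [0, 0, 0], "spin": 0},
    {"offset": [0, 0, 0], "spin": 0},
    {"offset": [0, 0, 0], "spin": 0},
    {"offset": [0, 0, 0], "spin": 0}
  ],
  "jaw": 0.075
}}

```text
time_s: 34.0
ee_pos: [695.0, -125.6, 23.8]
ee_rot: [-180.0, -0.0, 91.9]
force: [0.4, 0.2, 0.8]
gripper_width: 74.8
gripper_force: 0.0
```

Request:
{"method": "arm_command", "body": {
  "motion": [
    {"offset": [0, 0, -0.01], "spin": 0},
    {"offset": [0, 0, -0.03], "spin": 0},
    {"offset": [0, 0, -0.05], "spin": 0},
    {"offset": [0, 0, -0.05], "spin": 0},
    {"offset": [0, 0, -0.05], "spin": 0}
  ]
}}

```text
time_s: 34.62
ee_pos: [694.9, -125.6, 216.5]
ee_rot: [179.9, 0.0, 91.9]
force: [-0.3, 0.5, 0.2]
gripper_width: 74.9
gripper_force: 0.0
```

Request:
{"method": "arm_command", "body": {
  "motion": [
    {"offset": [0.02, -0.05, 0], "spin": 0},
    {"offset": [0.02, -0.05, 0], "spin": 0},
    {"offset": [0.02, -0.05, 0], "spin": 0},
    {"offset": [0.02, -0.05, 0], "spin": 0},
    {"offset": [0, 0, 0], "spin": 0}
  ]
}}

```text
time_s: 35.25
ee_pos: [488.7, -51.4, 214.8]
ee_rot: [-179.9, -0.0, 92.0]
force: [0.7, 0.1, -0.7]
gripper_width: 74.9
gripper_force: 0.0
```

```bash
python3 plan.py
python3 - <<'E'
from fit import *
for cam in ['top','side']:
    im,d=env.grab_frame(cam); P=cloud(cam,d); z=P[...,2]
    m=(abs(P[...,0]-692)<66)&(abs(P[...,1]+105)<85)&(z>24)&(z<60)
    q=P[m]; print(cam,'tray radio',len(q),cv2.minAreaRect(q[:,:2].astype(np.float32)),'z',np.percentile(q[:,2],[5,50,95]))
    g=q[(q[:,2]>31)]; A=np.c_[g[:,:2]-g[:,:2].mean(0),np.ones(len(g))]; print('slope',np.linalg.lstsq(A,g[:,2],rcond=None)[0]*100)
    print('reacher',*fit(cam,d,REACH,(487,-318),0.12,3,14,50))
    for t in ('jar','tape','reacher_mouth','reacher_head'):
        print(t,[(round(r['score'],2),atz(cam,*r['location'],0)[:2]) for r in env.pinpoint(cam,t)[:1]])
    for n,(x,y,l,h) in dict(tape=(779,147,35,60),jar=(534,-490,80,99)).items():
        m=(np.hypot(P[...,0]-x,P[...,1]-y)<60)&(z>l)&(z<h); w=P[m]; print(n,(w[:,:2].min(0)+w[:,:2].max(0))/2)
    # jaw gap
    c=np.array([484.5,-318]);a=.13;R=np.array([[np.cos(a),np.sin(a)],[-np.sin(a),np.cos(a)]]); L=(P[...,:2]-c)@R.T
    for lo,hi in((193,210),(210,228)):
        m=(L[...,0]>lo)&(L[...,0]<hi)&(abs(L[...,1]+50)<60)&(z>16)&(z<45); y=L[m][:,1]; print('jaw',lo,y.min(),y.max(),np.median(z[m]))
E
```

```text
t 35.25 pos [488.7 -51.4 214.8] rot [-179.9   -0.    92. ] w 74.9 gf 0.0 F [ 0.7  0.1 -0.7]
top tray radio 587 ((695.287353515625, -104.18067169189453), (49.28467559814453, 145.0782928466797), 0.26146194338798523) z [26.93 37.66 42.28]
slope [   1.29   -0.16 3795.67]
reacher [ 484.69 -314.68    0.14] [0.06 0.24 0.  ] -0.6342155009451795
jar [(0.79, array([ 528.82, -489.94]))]
tape [(0.87, array([785.5 , 147.95]))]
reacher_mouth [(0.67, array([ 718.25, -342.32]))]
reacher_head [(0.57, array([ 649.76, -342.36]))]
tape [779.42 147.04]
jar [ 534.07 -490.4 ]
jaw 193 -94.89500534047183 4.571266019456455 30.953744293171212
jaw 210 -93.95677896629046 7.500645799576872 31.251085363156335
side tray radio 488 ((705.78955078125, -94.02197265625), (103.33003234863281, 173.65484619140625), 13.17613410949707) z [26.2  37.8  42.28]
slope [   2.43    0.88 3814.3 ]
reacher [ 482.34 -324.47    0.16] [0.28 0.07 0.  ] -0.5865874363327674
jar [(0.93, array([ 524.87, -490.56]))]
tape [(0.97, array([774.84, 150.07]))]
reacher_mouth [(0.68, array([ 706.33, -325.51]))]
reacher_head [(0.6, array([ 636.18, -327.36]))]
tape [777.23 145.88]
jar [ 533.45 -493.41]
jaw 193 -95.64277667450258 1.2201668190412065 28.648368270310357
jaw 210 -98.20032338412219 4.975563234261883 28.87784433794559
```

```bash
python3 -c "
from workcell import env
print(env.job_done())"
```

```text
the job is handed in; nothing more can be done
None
```

I handed the job in at about 35 s: the radio is flat and face up in the grey tray, the reacher is flat on its mat with its trigger released, and the tape and jar haven't moved. One slip could count against it: backing off after the release, the reacher caught on the mat edge, which put up to 87 N on the wrist (limit 120 N) and skewed the radio on the bench before I freed it.

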